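Free the shade fan from behind the spray cans and put the cans back

ROBOT

A 6-joint arm with a two-finger parallel gripper is mounted at the origin on a cart in front of the work surface, level with it; the furniture and walls round the work are solid. World frame = base frame: x ahead of the robot, y to its left, z up, the work surface at z = 0. Lengths are in m, angles in rad, forces in N, time in s.
With the tool pointing down it reaches from about 0.35 to 0.975 m from the base axis. Payload 4.9 kg.
Tool frame: the origin (TCP) lies at the very end of the fingers, on their centre line; the grasp point (between the pads) lies 19 mm behind it; x points along the fingers, y is the direction in which the jaws open and shut, and the axes are right-handed (so a half turn about x gives the same grasp; the last joint's range is limited). The gripper opens to 85 mm and grips with 20 to 120 N. Pads are 22 mm wide; open, the fingers measure 114 mm over their backs; the gripper's body (76 mm by 85 mm) begins 54 mm behind the grasp point. The pads swing forward as they close: fully open they stand 13 mm farther back than shut.
Start: joints at [1.088, 0.053, 1.613, -0, 1.476, -0.119], TCP at [0.222, 0.584, 0.231] pointing down, gripper open.
Joint ranges: [-3.01, 3.01], [-1.01, 2.22], [0.06, 2.58], [-1.02, 4.17], [0.09, 2.62], [-3.14, 3.14]. Speed limits (rad/s): [2.57, 2.57, 3.14, 3.14, 3.14, 3.14].

INTERFACE

Orientations are given as a unit quaternion [w, x, y, z].
In Python, from plant import manip gives the robot as it stands.
- The arm moves only by the tool play_rows, never from a script. Its argument "plan" is a list of rows, each a list of 5 numbers: the shift along the tool's x, y, z in mm, then the turn about the tool's x in rad, then the closure, from -1 (fully open) to 1 (shut). A call has 1 to 8 rows; each row is the pose to reach, as a shift and turn from the pose commanded when the call began, along the tool's axes at that moment; what a row does not reach only later rows make up. A row lasts 1/8 s, in which the tool goes at most 62.5 mm and 10.7 degrees, less where a joint would pass 70% of its speed; a pose out of reach is approached as far as the arm can. A call with a gripper value outside its range is refused whole. The fingers move at their own pace and stop on an object; the grip force is fixed at half the most. Time passes only in rows, so rows that repeat a pose let the fingers close. It gives the time, the measured TCP pose, the force and the opening at its end, in the units of the state.
- manip.state(): the state, without advancing time (a new reading comes with each control period).
- manip.grab_frame(name): name is "scene" or "side" or "wrist"; returns a dict with "img" (400x640x3 uint8, red, green, blue), "range_z" (400x640 float32, m along the optical axis (not along the pixel's ray), 0 where there is no reading), "fx", "fy", "cx", "cy" (pixels), "k1" (the pictures are not rectified: a ray, as slopes to the right and down, at radius r is drawn at 1 + k1 r^2 times it, then the intrinsics apply), "origin" and "rotation" of the camera in the world. Camera axes: x right, y up, looking along -z (the intrinsics and any distortion apply to the point x, -y, -z); pixel columns grow to the right and rows downward; lengths in m; the calibration is good to about 2 mm. A picture is of the moment at which its call begins.
- manip.job_done(): hands the job in, once; it reports no verdict.
The state is a dict: "time": time; "joint_pos": joint angles; "joint_vel": joint speeds; "joint_efforts": joint torques, N m; "tool_pos": TCP position; "tool_rot": TCP orientation; "contact_force": force on the tool from outside, world axes, zero at the start; "ft_torque": the same for the moment, N m; "gripper_width": opening from 0.0 (shut) to 1.0 (fully open).
Only numpy, scipy, OpenCV 4.12 (cv2) and the standard library are available. Lean on these libraries where they do the work, as an engineer would, in place of code of your own. Each camera call takes 0.05 s, during which the arm holds its last target. There are 200 camera calls.

TASK

The shade fan has slid down its sloping holder and is caught under the retaining bar, shut in by the two spray cans. Stand both cans upright in the black drip tray, slide the fan back up the slope until it is clear of the bar, lift it out and lay it flat in the grey viewing tray, lengthwise, centred inside the rim; then put each can back upright in the very well it came from. Do not tip a can over, and leave the tins, bottles and other things standing about where they are.

Things in the scene. Friction and masses are not known exactly. Their poses are not given: they have to be found in the camera images.
- can_red: Slim spray can with a red cap, upright: 59 mm diameter, 197 mm tall (the top 46 mm is the fixed cap, 57 mm across), 0.25 kg. Origin at the centre of its underside, z up. At the start it stands in one of the fan holder's two wells; which one varies. Hold it round the upper body and cap from above.
- can_white: Larger spray can with a white cap, upright: 65 mm diameter, 225 mm tall (the top 46 mm is the fixed cap, as wide), 0.41 kg. Origin at the centre of its underside, z up. At the start it stands in the other well of the holder.
- shade_fan: Shade fan, a pack of colour strips with a brown cover, 0.3 kg. Solid pack 206 (x) x 52 (y) x 24 mm (z), origin at the centre of its underside; thin strips splay to 85 mm wide but give no resistance. Starts on the holder's slope, low end at the lip and under the bar: slide it 30 to 50 mm up before lifting (the screen is close behind); friction holds it there. Grip across the 52 mm.
- fan_holder: Grey steel holder, fixed. Origin on the bench; x points up the slope (away from the robot), y left, z up. Slot 97 mm wide, flanges 7 mm high; its floor starts at x -100, z 20 mm, rises 0.244 rad, 200 mm long, top end open, lip 14 mm high at the foot. Bar 7 mm thick, 20 mm up from the lip, 31 mm above the floor. Can wells at x 16, y +98 and -98 mm: 76 mm inside, floor z 6, rim z 20 mm.
- drip_tray: Black ribbed drip tray, fixed, 216 x 104 mm outside, rim 12 mm high and 4 mm thick, floor 3 mm above the bench. Origin under its centre at bench level, x along the 216 mm side. Side area for the two cans, side by side along its length, about 100 mm apart. On the robot's left or right; trades sides with the viewing tray.
- viewing_tray: Viewing tray with a white rim and a plain grey inside, fixed, 236 x 112 mm outside, 226 x 102 mm inside, rim 8 mm high, floor 3 mm above the bench. Origin under its centre at bench level, x along the 236 mm side. The shade fan is laid in it, either way round.
- tint_tin_b: Bystander: small grey and white paint tin, 68 mm diameter, 82 mm tall, at the right edge of the bench. Origin at the centre of its underside. Leave it alone.
- tint_bottle_1: Bystander: white tint bottle with a purple cap (of the two such, the one nearer the robot), 48 mm diameter, 95 mm tall, to the right of the holder. Origin at the centre of its underside. Leave it alone.
- tape_measure: Bystander: yellow tape measure, 35 x 72 x 64 mm, left of the screen. Origin at the centre of its underside. Leave it alone.

How it is judged:
On the way, in this order (a step that is already met when the one before it is completed fails the run):
1. both cans stand upright in the drip tray (x of can_red in the frame of drip_tray between -0.085 and 0.085 m and y of can_red in the frame of drip_tray between -0.03 and 0.03 m and height (world z) of each of can_red, can_white below 0.007 m and angle between each of can_red, can_white's own z axis and vertical below 0.06 rad and x of can_white in the frame of drip_tray between -0.085 and 0.085 m and y of can_white in the frame of drip_tray between -0.03 and 0.03 m), for 0.2 s.
2. with the cans cleared away, the fan has been slid up the slope clear of the bar, still at the slope's tilt (all of step 1 and x of shade_fan in the frame of fan_holder between 0.028 and 0.075 m and z of shade_fan in the frame of fan_holder below 0.075 m and angle between shade_fan's own z axis and vertical above 0.17 rad).
3. the fan lies flat in the viewing tray, let go, the cans still in the drip tray (all of step 1 and horizontal distance between shade_fan and viewing_tray below 0.018 m and angle between the x axis of shade_fan and the x axis of viewing_tray, either way round below 0.12 rad and height (world z) of shade_fan below 0.008 m and angle between shade_fan's own z axis and vertical below 0.04 rad and contact force between shade_fan and the fingers below 0.1 N), for 0.2 s.
At the end, for the whole second after the job is handed in: The shade fan lies flat and at rest in the viewing tray (centre within 18 mm of the tray's, within 7 degrees of its length, underside on the tray's floor), and each can stands upright and at rest in the well it started in (within 14 mm of its first position), everything released (horizontal distance between shade_fan and viewing_tray below 0.018 m and angle between the x axis of shade_fan and the x axis of viewing_tray, either way round below 0.12 rad and height (world z) of shade_fan below 0.008 m and angle between shade_fan's own z axis and vertical below 0.04 rad and contact force between shade_fan and the fingers below 0.1 N and linear speed of each of shade_fan, can_red, can_white below 0.02 m/s and distance of each of can_red, can_white from where it was at the start of the episode below 0.014 m and angle between each of can_red, can_white's own z axis and vertical below 0.06 rad); the robot touches nothing.
It fails at once if a spray can tips by more than 30 degrees (angle between any of can_red, can_white's own z axis and vertical above 0.52 rad).
It fails at once if a bystander (tin, tint bottle, tape measure) is moved by more than 30 mm (distance of any of tint_tin_b, tint_bottle_1, tape_measure from where it was at the start of the episode above 0.03 m).
It also fails if it takes over 118 s, if anything falls off the work surface, if the arm or the gripper's body presses on something with over 40 N, if the wrist force passes 120 N, or if a joint passes its speed limit or range.

## Working session

There is one attempt and no reset: what is moved stays moved. The work goes in short steps, Python scripts to look and compute and a tool call to move; the robot and the scene stay as the last step left them, time stands still between calls to the robot, and variables do not carry over. Pictures are saved under pics/ and viewed, about 12 in all and at most 16, crops included, and the job is handed in when it is done.

Besides the shell and the picture viewer there is one more tool, called as name(argument=value, ...), one argument or row to a line, values as JSON. play_rows: Moves the arm, as the interface text tells. Its arguments: {"type":"object","properties":{"plan":{"type":"array"}},"required":["plan"]}

```bash
ls; mkdir -p pics
cat > h.py <<'E'
import numpy as np, cv2
from plant import manip
def cloud(f):
    h,w=f["range_z"].shape
    K=np.array([[f["fx"],0,f["cx"]],[0,f["fy"],f["cy"]],[0,0,1]],float)
    uv=np.stack(np.meshgrid(np.arange(w),np.arange(h)),-1).reshape(-1,1,2).astype(np.float32)
    # r is radius of undistorted ray
    s=cv2.undistortPoints(uv,K,np.array([f["k1"],0,0,0],float)).reshape(h,w,2)
    z=f["range_z"]
    P=np.stack([s[...,0]*z,-s[...,1]*z,-z],-1)
    W=P@np.array(f["rotation"]).T+np.array(f["origin"])
    W[z<=0]=np.nan
    return W
def snap(n,png):
    f=manip.grab_frame(n); cv2.imwrite("pics/"+png,f["img"][...,::-1]); np.savez("pics/"+png[:-4]+".npz",img=f["img"],W=cloud(f)); return f
E
python3 - <<'E'
from h import *
print(manip.state())
for n in("scene","side","wrist"):
    f=snap(n,n+"0.png"); print(n,f["fx"],f["k1"],f["origin"],f["rotation"])
a=cv2.imread("pics/scene0.png");b=cv2.imread("pics/side0.png")
E
```

```text
pics
{'time': 0.0, 'joint_pos': array([ 1.08799169e+00,  5.33635361e-02,  1.61429511e+00, -3.85516531e-05,
        1.47600681e+00, -1.19014185e-01]), 'joint_vel': array([-0.00074501, -0.00054969, -0.00088676, -0.00068118,  0.00130004,
        0.00072685]), 'joint_efforts': array([ 4.52939057e-04, -3.93703830e+01, -3.70167160e+01, -7.23154767e-05,
        7.23327161e-03,  5.11179792e-06]), 'tool_pos': array([0.22211192, 0.58353086, 0.23005822]), 'tool_rot': array([ 0.69523699,  0.12720598,  0.69564549, -0.12861386]), 'contact_force': array([0.00926182, 0.64319802, 0.59530606]), 'ft_torque': array([ 0.02237814, -0.02600993,  0.00042404]), 'gripper_width': 0.9971857612556815}Traceback (most recent call last):
  File "<stdin>", line 4, in <module>
  File "h.py", line 15, in snap
    f=manip.grab_frame(n); cv2.imwrite("pics/"+png,f["img"][...,::-1]); np.savez("pics/"+png[:-4]+".npz",img=f["img"],W=cloud(f)); return f
                                                                                                                        ~~~~~^^^
  File "h.py", line 11, in cloud
    W=P@np.array(f["rotation"]).T+np.array(f["origin"])
      ~^~~~~~~~~~~~~~~~~~~~~~~~~~
ValueError: matmul: Input operand 1 has a mismatch in its core dimension 0, with gufunc signature (n?,k),(k,m?)->(n?,m?) (size 4 is different from 3)
```

Rotation is a quaternion.

```bash
sed -i 's/^from plant/from scipy.spatial.transform import Rotation as R\ndef qm(q): return R.from_quat(np.roll(q,-1)).as_matrix()\nfrom plant/; s/np.array(f\["rotation"\]).T/qm(f["rotation"]).T/' h.py
python3 - <<'E'
from h import *
for n in("scene","side","wrist"):
    f=snap(n,n+"0.png"); print(n,f["fx"],f["k1"],f["origin"],f["rotation"])
print(qm(manip.state()["tool_rot"]))
E
```

```text
scene 417.99030079735286 -0.09439936603668402 [-0.30898642  0.79535957  0.60379278] [-0.33607478 -0.20718618  0.50550894  0.76719511]
side 368.8324704284814 -0.06796273203964767 [-0.02246054  0.47420825  0.98393449] [-0.37154179 -0.14171554  0.31799851  0.86066855]
wrist 342.5746421961303 -0.022701104390670298 [0.14660211 0.61211601 0.3717013 ] [ 0.81298594 -0.13154251 -0.08941416  0.56013886]
[[-5.96075858e-04  3.55856511e-01  9.34540415e-01]
 [-1.16500258e-03  9.34539700e-01 -3.55856982e-01]
 [-9.99999144e-01 -1.30085975e-03 -1.42482800e-04]]
```

View pics/scene0.png

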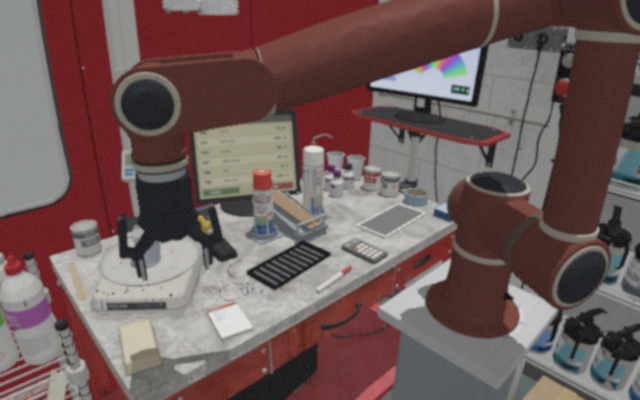

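View pics/side0.png

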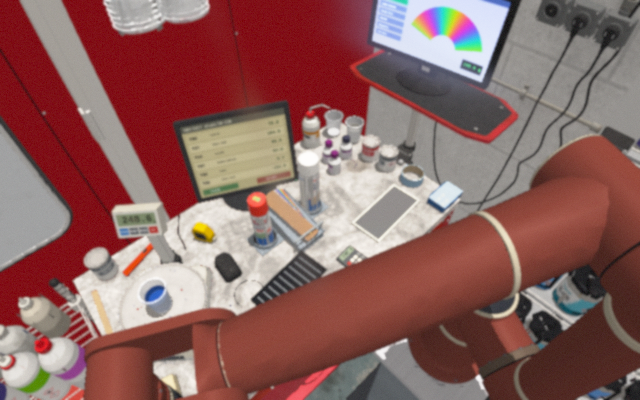

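Scene view: red can in the left well (262,200), white can in the right well (313,180), fan between them, black drip tray at (290,263), viewing tray at (392,220). Side view shows the same with fan at (290,215). Next I measure from the clouds.

```bash
cat > m.py <<'E'
from h import *
def box(P):
    (c,s,a)=cv2.minAreaRect((P[:,:2]*1000).astype(np.float32)); return np.round(c,1),np.round(s,1),round(a,1)
for n in("scene","side"):
    d=np.load(f"pics/{n}0.npz");W=d["W"];hsv=cv2.cvtColor(d["img"],cv2.COLOR_RGB2HSV)
    win=np.zeros(W.shape[:2],bool)
    if n=="scene": win[140:300,235:450]=1
    else: win[130:310,235:440]=1
    X,Y,Z=W[...,0],W[...,1],W[...,2]
    print(n,"Z bench med",np.nanmedian(Z[win]))
    for nm,zlo,zhi in(("red",.193,.215),("white",.222,.24)):
        m=win&(Z>zlo)&(Z<zhi)
        k,l,st,c=cv2.connectedComponentsWithStats(m.astype(np.uint8))
        for i in range(1,k):
            if st[i,4]>15:
                Q=W[l==i]; print(nm,st[i],Q.mean(0).round(4),"x",Q[:,0].min().round(3),Q[:,0].max().round(3),"y",Q[:,1].min().round(3),Q[:,1].max().round(3),np.median(hsv[l==i],0))
    V=hsv[...,2];S=hsv[...,1]
    dark=(win&(V<75)&(Z<.03)).astype(np.uint8)
    dark=cv2.morphologyEx(dark,cv2.MORPH_CLOSE,np.ones((7,7)))
    k,l,st,c=cv2.connectedComponentsWithStats(dark)
    for i in range(1,k):
        if st[i,4]>300:
            Q=W[l==i];Q=Q[np.isfinite(Q[:,0])]; print("dark",st[i],box(Q),np.median(Q[:,2]))
    g=(win&(V>75)&(V<150)&(S<40)&(abs(Z)<.02)).astype(np.uint8)
    g=cv2.morphologyEx(g,cv2.MORPH_OPEN,np.ones((3,3)))
    k,l,st,c=cv2.connectedComponentsWithStats(g)
    for i in range(1,k):
        if st[i,4]>400:
            Q=W[l==i];Q=Q[np.isfinite(Q[:,0])]; print("grey",st[i],box(Q),np.median(Q[:,2]))
    br=(win&(hsv[...,0]<20)&(S>60)&(Z>.02)&(Z<.14)).astype(np.uint8)
    k,l,st,c=cv2.connectedComponentsWithStats(br)
    for i in range(1,k):
        if st[i,4]>150:
            Q=W[l==i];Q=Q[np.isfinite(Q[:,0])]; print("brown",st[i],box(Q),Q[:,2].min(),Q[:,2].max())
    im=cv2.imread(f"pics/{n}0.png"); 
    r=(slice(140,300),slice(235,450)) if n=="scene" else (slice(130,310),slice(235,440))
    cv2.imwrite(f"pics/{n}0c.png",cv2.resize(im[r],None,fx=3.5,fy=3,interpolation=2))
E
python3 m.py
```

```text
scene Z bench med 0.0031331083855949404
red [235 141  64  11 439] [ 0.7817 -0.0057  0.204 ] x 0.726 0.83 y -0.101 0.09 [ 26.  40. 157.]
red [303 154  21  10 142] [ 0.5789 -0.0311  0.2041] x 0.563 0.616 y -0.065 -0.012 [ 30.   5. 155.]
red [253 169  19   9 151] [0.5864 0.1558 0.201 ] x 0.567 0.617 y 0.126 0.178 [  3. 125. 182.]
white [235 140  34   3  57] [0.8132 0.0459 0.2249] x 0.78 0.837 y -0.012 0.085 [ 26.  34. 166.]
white [304 146  20   9 139] [ 0.5881 -0.0405  0.2294] x 0.564 0.625 y -0.077 -0.017 [ 30.   5. 202.]
white [446 201   4  10  28] [0.0913 0.0194 0.231 ] x 0.084 0.1 y 0.012 0.024 [ 36.5  19.5 101. ]
dark [ 248  240   82   49 1866] (array([417.5, 194. ]), array([115. , 227.9]), 9.9) 0.0034073295748014987
grey [364 206  55  28 792] (array([ 406.3, -226.4]), array([ 92.9, 220.7]), 3.5) 0.003503857979637204
grey [245 216  56  28 517] (array([595.2, 134.1]), array([136.3, 191.7]), 76.6) 0.004613732182498498
brown [273 182  40  39 551] (array([630.9,  29.8]), array([ 98.8, 245.6]), 64.8) 0.05145496317430609 0.09348615362942003
brown [440 272  10  28 166] (array([51.8, 47.3]
[... 351 characters left out ...]
 ] x 0.569 0.621 y 0.125 0.179 [  3. 164. 245.]
white [235 130  58  13 253] [ 0.7903 -0.0053  0.2298] x 0.737 0.828 y -0.101 0.065 [ 24.  64. 187.]
white [298 152  21  16 253] [ 0.5938 -0.0424  0.2292] x 0.564 0.627 y -0.073 -0.015 [ 15.   2. 253.]
dark [ 252  253   73   52 1370] (array([419.2, 198.5]), array([101.5, 214.1]), 5.8) 0.003436717121898303
grey [ 359  189   53   47 1160] (array([ 405.7, -221.2]), array([ 88., 212.]), 4.0) 0.0023762786453653817
brown [256 170  36  15 277] (array([739.9,  -6.2]), array([123.8,  15.2]), 62.6) 0.051536205121318734 0.08873131166154014
brown [266 191  47  44 765] (array([589.9,  55.6]), array([173.9,  60.7]), 5.6) 0.03518295952939465 0.0954590793442035
```

View pics/side0c.png

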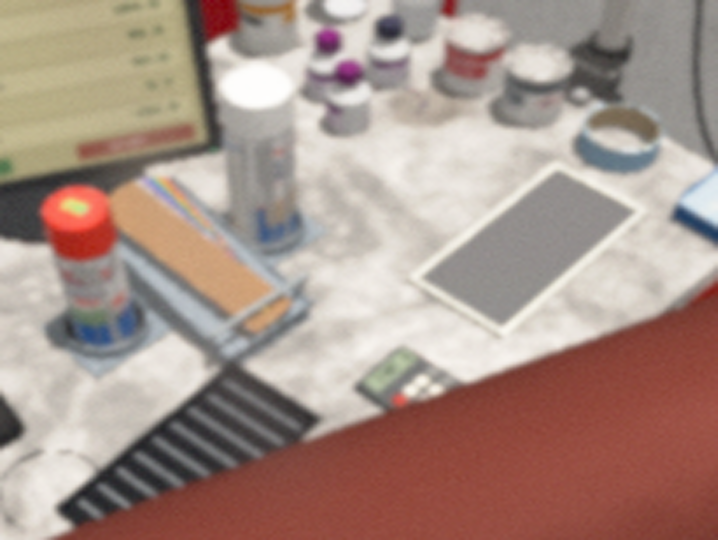

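Crop: fan at (210,240), bar at (265,310), tray long sides run roughly along world y. Measured: red ≈(0.594,0.152), white ≈(0.596,-0.044), drip tray ≈(0.418,0.196), viewing tray ≈(0.406,-0.222). Go up and over the drip tray, squaring the jaws to world y, and look.

play_rows(
  plan=[
    [-60,-40,30,-0.1,-1],
    [-120,-100,90,-0.2,-1],
    [-120,-150,150,-0.3,-1],
    [-120,-200,200,-0.37,-1],
    [-120,-240,250,-0.37,-1],
    [-120,-296,303,-0.37,-1],
    [-120,-296,303,-0.37,-1],
    [-120,-296,303,-0.37,-1],
  ],
)

```text
time: 1.2
tool_pos: [0.401, 0.197, 0.3513]
tool_rot: [0.707, -0.001, 0.707, 0.001]
contact_force: [0.2, 1.2, -0.8]
gripper_width: 1.002
```

Run:
```python
from h import *
for n in("wrist","side"): snap(n,n+"1.png")
s=manip.state();print(s["time"],s["tool_pos"],qm(s["tool_rot"]).round(3))
```

```text
1.3 [0.40102322 0.19761022 0.35126046] [[ 0.    -0.002  1.   ]
 [-0.     1.     0.002]
 [-1.    -0.     0.   ]]
```

View pics/wrist1.png

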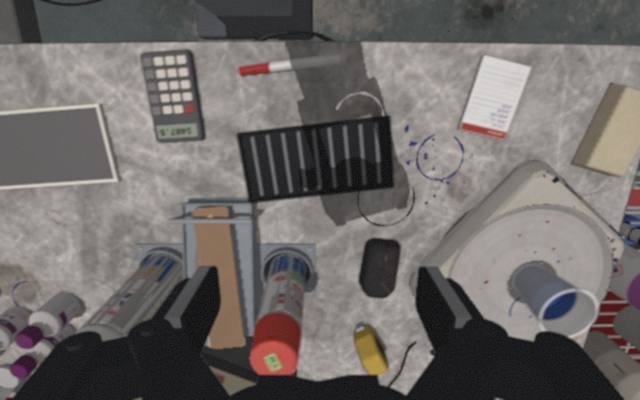

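Wrist view is inverted (world +x down, +y right): drip tray at (317,158), holder slot at (220,260), red cap (275,345), viewing tray edge (115,140), tape measure (370,350).

```bash
python3 - <<'E'
from h import *
d=np.load("pics/wrist1.npz");W=d["W"];hsv=cv2.cvtColor(d["img"],cv2.COLOR_RGB2HSV)
X,Y,Z=[W[...,i] for i in range(3)];V=hsv[...,2];S=hsv[...,1];H=hsv[...,0]
def rect(m,win,nm,close=7,k=1):
    w=np.zeros(m.shape,bool);w[win[0]:win[1],win[2]:win[3]]=1
    m=cv2.morphologyEx((m&w&np.isfinite(X)).astype(np.uint8),cv2.MORPH_CLOSE,np.ones((close,close)))
    n,l,st,c=cv2.connectedComponentsWithStats(m); i=1+np.argmax(st[1:,4]); Q=W[l==i];Q=Q[np.isfinite(Q[:,0])]
    r=cv2.minAreaRect((Q[:,:2]*1000).astype(np.float32)); print(nm,st[i],np.round(r[0],1),np.round(r[1],1),round(r[2],2),"z",np.median(Q[:,2]).round(4)); return Q
rect((V<45),(105,215,230,400),"drip")
rect((V>55)&(V<120)&(S<40)&(abs(Z)<.02),(95,200,0,125),"view",3)
Q=rect((H<20)&(S>70)&(V>60),(205,345,190,245),"fan",3)
print("fan z",Q[:,2].min(),Q[:,2].max(), "centerline", np.polyfit(Q[:,0],Q[:,1],1), "slope",np.polyfit(Q[:,0],Q[:,2],1))
q=(S>100)&((H<8)|(H>172))&(Z>.19)&(Z<.215);q[:, :240]=0
P=W[q];print("redtop",np.nanmin(P,0),np.nanmax(P,0),q.sum())
E
sed -i 's/0.npz/1.npz/' m.py; sed -i 's/("scene","side")/("side",)/;s/{n}0/{n}1/g' m.py; python3 m.py
```

```text
drip [ 238  116  155   86 8875] [419.  194.9] [103.3 213.4] 6.65 z 0.0022
view [   0  108  112   78 7266] [ 401.8 -200.7] [100.7 178.1] 3.88 z 0.0024
fan [ 195  224   49  121 3268] [523.9  72.4] [103.3 300.7] 75.78 z 0.0672
fan z 0.04746375037810263 0.3832480924668523 centerline [0.01091205 0.05598972] slope [-0.10635048  0.13622674]
redtop [0.56816859 0.12298099 0.19003476] [0.61601316 0.17537891 0.20374166] 1461
side Z bench med 0.005582471781370502
red [235 142  16   9  87] [0.8108 0.0542 0.2025] x 0.793 0.825 y 0.031 0.074 [ 24.  69. 191.]
white [235 136   5   6  20] [0.8213 0.0583 0.229 ] x 0.814 0.826 y 0.051 0.064 [ 23.5  64.  202.5]
dark [ 252  258   73   52 1844] (array([419.2, 198.9]), array([105.7, 214.9]), 6.8) 0.0034949425758911135
grey [239 269  36  41 548] (array([483. , 272.9]), array([ 70.6, 129. ]), 28.2) -0.0012283847070561071
brown [271 198  42  37 626] (array([573.9,  53.4]), array([143.5,  61. ]), 6.1) 0.036616619722608656 0.08578749894128623
```

Red can ≈(0.594,0.152); tray slots: red →(0.413,0.251), white →(0.425,0.141). Go over red, then down and grip.

play_rows(
  plan=[
    [0,-20,60,0,-1],
    [20,-46,120,0,-1],
    [40,-46,180,0,-1],
    [70,-46,193,0,-1],
    [110,-46,193,0,-1],
    [150,-46,193,0,-1],
    [196,-46,193,0,-1],
    [196,-46,193,0,-1],
  ],
)

```text
time: 2.3
tool_pos: [0.5899, 0.1556, 0.1501]
tool_rot: [0.704, -0.003, 0.711, 0.002]
contact_force: [-0.5, -0.4, 0.2]
gripper_width: 1.001
```

play_rows(
  plan=[
    [0,0,0,0,1],
    [0,0,0,0,1],
    [0,0,0,0,1],
    [0,0,0,0,1],
    [0,0,0,0,1],
    [0,0,0,0,1],
  ],
)

```text
time: 3.05
tool_pos: [0.5955, 0.155, 0.1589]
tool_rot: [0.709, -0.002, 0.705, 0.002]
contact_force: [0.2, -0.3, 6.7]
gripper_width: 0.651
```

play_rows(
  plan=[
    [-10,0,0,0,1],
    [-25,0,0,0,1],
    [-45,0,0,0,1],
    [-60,0,0,0,1],
    [-60,0,0,0,1],
  ],
)

```text
time: 3.68
tool_pos: [0.5947, 0.155, 0.218]
tool_rot: [0.709, -0.002, 0.706, 0.002]
contact_force: [-1.0, -0.1, -2.1]
gripper_width: 0.654
```

play_rows(
  plan=[
    [0,8,-15,0,1],
    [0,24,-45,0,1],
    [0,44,-80,0,1],
    [0,64,-115,0,1],
    [0,82,-150,0,1],
    [0,94,-172,0,1],
    [0,99,-181,0,1],
    [0,99,-181,0,1],
  ],
)

```text
time: 4.68
tool_pos: [0.4112, 0.2528, 0.2148]
tool_rot: [0.707, -0.003, 0.707, 0.002]
contact_force: [-0.5, -0.2, -1.2]
gripper_width: 0.648
```

Run:
```python
from h import *
for n in("wrist","side"): snap(n,n+"2.png")
s=manip.state();print(s["time"],s["tool_pos"],s["contact_force"],qm(s["tool_rot"]).round(3))
a=cv2.imread("pics/wrist2.png");b=cv2.imread("pics/side2.png")[130:330,200:440]
cv2.imwrite("pics/v2.png",np.hstack([cv2.resize(a,(400,250)),cv2.resize(b,(300,250))]))
```

```text
4.775 [0.41220955 0.25243947 0.21509783] [ 0.08915758 -0.05088637 -1.68356943] [[-0.    -0.006  1.   ]
 [-0.     1.     0.006]
 [-1.    -0.    -0.   ]]
```

View pics/v2.png

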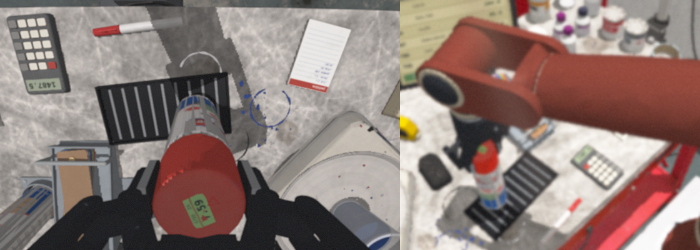

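Red can held (195,180), over the tray's left half. Lower.

play_rows(
  plan=[
    [15,0,0,0,1],
    [30,0,0,0,1],
    [42,0,0,0,1],
    [50,0,0,0,1],
    [54,0,0,0,1],
    [57,0,0,0,1],
    [57,0,0,0,1],
  ],
)

```text
time: 5.65
tool_pos: [0.412, 0.2528, 0.1585]
tool_rot: [0.707, -0.002, 0.707, 0.002]
contact_force: [0.6, 0.9, -2.0]
gripper_width: 0.655
```

play_rows(
  plan=[
    [2,0,0,0,1],
    [3,0,0,0,1],
    [4,0,0,0,1],
    [4,0,0,0,1],
  ],
)

```text
time: 6.15
tool_pos: [0.4126, 0.2528, 0.1559]
tool_rot: [0.708, -0.002, 0.706, 0.002]
contact_force: [-1.2, -0.9, 5.0]
gripper_width: 0.649
```

Contact on the floor. Release, rise, go to white.

play_rows(
  plan=[
    [-1,0,0,0,-1],
    [-1,0,0,0,-1],
    [-1,0,0,0,-1],
    [-1,0,0,0,-1],
    [-30,0,0,0,-1],
    [-80,0,0,0,-1],
    [-130,0,0,0,-1],
    [-150,0,0,0,-1],
  ],
)

```text
time: 7.15
tool_pos: [0.413, 0.2532, 0.3081]
tool_rot: [0.709, -0.001, 0.705, 0.003]
contact_force: [0.6, -0.3, -1.2]
gripper_width: 1.0
```

play_rows(
  plan=[
    [0,-60,30,0,-1],
    [0,-120,60,0,-1],
    [0,-180,100,0,-1],
    [0,-240,140,0,-1],
    [0,-296,182,0,-1],
    [0,-296,182,0,-1],
    [0,-296,182,0,-1],
    [0,-296,182,0,-1],
  ],
)

```text
time: 8.15
tool_pos: [0.5951, -0.0416, 0.3032]
tool_rot: [0.706, -0.002, 0.708, 0.003]
contact_force: [-0.6, -0.3, -0.8]
gripper_width: 1.002
```

Run:
```python
from h import *
for n in("wrist","side","scene"): snap(n,n+"3.png")
s=manip.state();print(s["time"],s["tool_pos"],s["contact_force"])
a=cv2.imread("pics/wrist3.png");b=cv2.imread("pics/side3.png")[130:330,200:440];c=cv2.imread("pics/scene3.png")[130:330,200:440]
cv2.imwrite("pics/v3.png",np.vstack([cv2.resize(a,(720,340)),np.hstack([cv2.resize(b,(360,250)),cv2.resize(c,(360,250))])]))
for n,zr in(("side",(.19,.215)),("scene",(.19,.215)),("wrist",(.222,.24)),("wrist",(.19,.215))):
    W=np.load(f"pics/{n}3.npz")["W"];Z=W[...,2]
    m=((Z>zr[0])&(Z<zr[1])&(W[...,0]<.64)).astype(np.uint8)
    k,l,st,_=cv2.connectedComponentsWithStats(m)
    for i in range(1,k):
        if st[i,4]>60: P=W[l==i];print(n,zr,st[i],P.min(0).round(3),P.max(0).round(3))
```

```text
8.3 [ 0.59520647 -0.04098779  0.30428803] [ 0.79045668 -0.13823379 -0.36621935]
side (0.19, 0.215) [515 110  14  13  71] [ 0.242 -0.764  0.19 ] [ 0.293 -0.752  0.214]
side (0.19, 0.215) [529 117  19  14 125] [ 0.173 -0.766  0.19 ] [ 0.234 -0.753  0.215]
side (0.19, 0.215) [547 127  14  12  83] [ 0.118 -0.764  0.19 ] [ 0.165 -0.737  0.215]
side (0.19, 0.215) [298 163  22  13 132] [ 0.565 -0.07   0.19 ] [ 0.617 -0.013  0.215]
side (0.19, 0.215) [259 252  22  21 352] [0.387 0.223 0.19 ] [0.441 0.276 0.206]
scene (0.19, 0.215) [406 129  13  10  62] [ 0.535 -0.549  0.19 ] [ 0.604 -0.518  0.215]
scene (0.19, 0.215) [500 137  44  19 273] [ 0.15 -0.77  0.19] [ 0.316 -0.675  0.215]
scene (0.19, 0.215) [303 154  21  11 158] [ 0.562 -0.066  0.19 ] [ 0.619 -0.014  0.215]
scene (0.19, 0.215) [570 181  70  21 131] [-0.211 -0.458  0.204] [-0.032 -0.443  0.214]
scene (0.19, 0.215) [534 193  28  16 225] [-0.057 -0.301  0.19 ] [ 0.003 -0.249  0.215]
scene (0.19, 0.215) [263 198  23  13 239] [0.384 0.222 0.19 ] [0.436 0.275 0.202]
scene (0.19, 0.215) [613 205   9  13  88] [-0.19  -0.382  0.19 ] [-0.166 -0.335  0.203]
scene (0.19, 0.215) [384 228 147  51 889] [-0.068 -0.058  0.19 ] [0.105 0.253 0.215]
wrist (0.222, 0.24) [ 266  172   90   86 6034] [ 0.567 -0.078  0.222] [ 0.628 -0.016  0.232]
wrist (0.19, 0.215) [269 160  84  39 676] [ 0.566 -0.078  0.19 ] [ 0.591 -0.016  0.215]
```

View pics/v3.png

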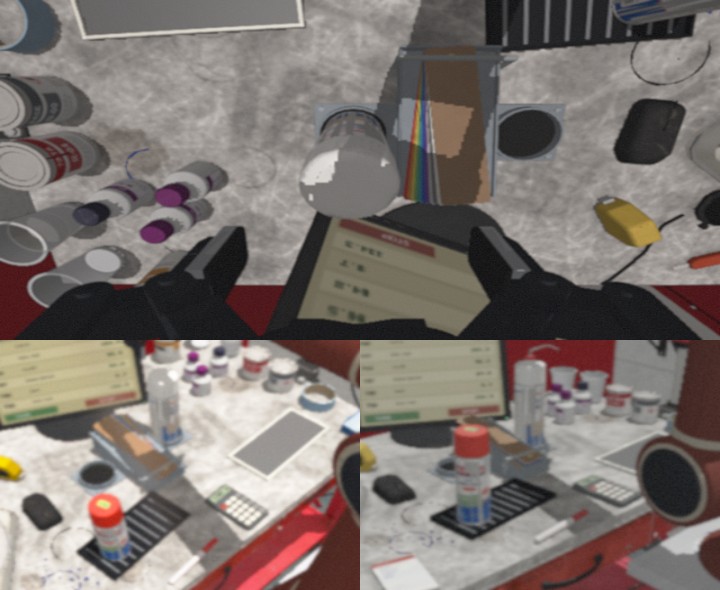

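Red stands upright in the tray. White top centre (0.597,-0.047); correct −5 mm in y and descend.

play_rows(
  plan=[
    [30,-5,2,0,-1],
    [70,-5,2,0,-1],
    [100,-5,2,0,-1],
    [122,-5,2,0,-1],
    [122,-5,2,0,-1],
    [122,-5,2,0,-1],
  ],
)

```text
time: 9.05
tool_pos: [0.5986, -0.0471, 0.184]
tool_rot: [0.708, -0.003, 0.706, 0.002]
contact_force: [0.3, 0.5, 0.7]
gripper_width: 0.998
```

play_rows(
  plan=[
    [0,0,0,0,1],
    [0,0,0,0,1],
    [0,0,0,0,1],
    [0,0,0,0,1],
    [0,0,0,0,1],
    [0,0,0,0,1],
  ],
)

```text
time: 9.8
tool_pos: [0.5991, -0.0472, 0.1845]
tool_rot: [0.708, -0.002, 0.706, 0.002]
contact_force: [0.9, 1.3, 6.0]
gripper_width: 0.743
```

play_rows(
  plan=[
    [-10,0,0,0,1],
    [-30,0,0,0,1],
    [-60,0,0,0,1],
    [-90,0,0,0,1],
    [-115,0,0,0,1],
    [-120,0,0,0,1],
    [-120,0,0,0,1],
  ],
)

```text
time: 10.68
tool_pos: [0.5975, -0.0472, 0.302]
tool_rot: [0.707, -0.002, 0.707, 0.002]
contact_force: [0.4, 1.2, -4.0]
gripper_width: 0.744
```

play_rows(
  plan=[
    [0,12,-12,0,1],
    [0,40,-38,0,1],
    [0,76,-70,0,1],
    [0,114,-105,0,1],
    [0,150,-138,0,1],
    [0,176,-162,0,1],
    [0,188,-172,0,1],
    [0,188,-172,0,1],
  ],
)

```text
time: 11.68
tool_pos: [0.4239, 0.1402, 0.3017]
tool_rot: [0.707, -0.003, 0.707, 0.003]
contact_force: [0.5, -0.4, -4.0]
gripper_width: 0.742
```

play_rows(
  plan=[
    [15,0,0,0,1],
    [40,0,0,0,1],
    [70,0,0,0,1],
    [95,0,0,0,1],
    [108,0,0,0,1],
    [114,0,0,0,1],
    [118,0,0,0,1],
    [118,0,0,0,1],
  ],
)

```text
time: 12.68
tool_pos: [0.425, 0.1398, 0.1849]
tool_rot: [0.707, -0.002, 0.707, 0.002]
contact_force: [0.2, -0.0, -4.3]
gripper_width: 0.742
```

play_rows(
  plan=[
    [2,0,0,0,1],
    [3,0,0,0,1],
    [4,0,0,0,1],
    [4,0,0,0,1],
  ],
)

```text
time: 13.18
tool_pos: [0.4252, 0.1399, 0.1816]
tool_rot: [0.708, -0.002, 0.707, 0.002]
contact_force: [-1.3, -0.8, 2.3]
gripper_width: 0.744
```

play_rows(
  plan=[
    [-1,0,0,0,-1],
    [-1,0,0,0,-1],
    [-1,0,0,0,-1],
    [-1,0,0,0,-1],
    [-30,0,0,0,-1],
    [-80,0,0,0,-1],
    [-110,0,0,0,-1],
    [-110,0,0,0,-1],
  ],
)

```text
time: 14.18
tool_pos: [0.426, 0.14, 0.2936]
tool_rot: [0.709, -0.002, 0.705, 0.003]
contact_force: [0.4, 1.6, 0.1]
gripper_width: 1.001
```

play_rows(
  plan=[
    [0,-20,30,0,-1],
    [0,-50,70,0,-1],
    [0,-86,110,0,-1],
    [0,-86,130,0,-1],
    [0,-86,130,0,-1],
  ],
)

```text
time: 14.8
tool_pos: [0.555, 0.0541, 0.2877]
tool_rot: [0.706, -0.002, 0.709, 0.002]
contact_force: [-0.2, -0.2, 0.4]
gripper_width: 1.005
```

Run:
```python
from h import *
for n in("wrist","side","scene"): snap(n,n+"4.png")
s=manip.state();print(s["time"],s["tool_pos"],s["contact_force"])
a=cv2.imread("pics/wrist4.png");b=cv2.imread("pics/side4.png")[130:330,200:440];c=cv2.imread("pics/scene4.png")[130:330,200:440]
cv2.imwrite("pics/v4.png",np.vstack([cv2.resize(a[60:400],(720,340)),np.hstack([cv2.resize(b,(360,250)),cv2.resize(c,(360,250))])]))
d=np.load("pics/wrist4.npz");W=d["W"];X,Y,Z=[W[...,i] for i in range(3)]
# rows at fixed holder x: profile of height across y
for x in (.50,.53,.56,.59,.62,.65):
    m=(abs(X-x)<.003)&(abs(Y-.053)<.07)&(Z>.005)&(Z<.16)
    y=Y[m];z=Z[m];b=np.arange(-.015,.125,.005);i=np.digitize(y,b)
    print(x,[(int(1000*b[k-1]),int(1000*np.median(z[i==k]))) for k in np.unique(i) if k and (i==k).sum()>2])
```

```text
14.95 [0.55414102 0.05497245 0.28923078] [ 0.05374409 -0.32263108  0.22944098]
0.5 [(-9, 42), (-4, 39), (0, 26), (5, 23), (10, 23), (15, 23), (20, 47), (25, 47), (30, 48), (35, 48), (40, 47), (45, 47), (50, 48), (55, 48), (60, 48), (65, 48), (70, 48), (75, 23), (80, 23), (85, 23), (90, 23), (95, 24), (100, 33), (105, 42)]
0.53 [(0, 36), (5, 30), (10, 30), (15, 30), (20, 42), (25, 55), (30, 55), (35, 55), (40, 55), (45, 55), (50, 55), (55, 55), (60, 55), (65, 54), (70, 55), (75, 43), (80, 31), (85, 31), (90, 31), (95, 31), (100, 37)]
0.56 [(0, 44), (5, 38), (10, 38), (15, 40), (20, 50), (25, 59), (30, 63), (35, 63), (40, 63), (45, 63), (50, 63), (55, 63), (60, 62), (65, 63), (70, 63), (75, 63), (80, 38), (85, 38), (90, 38), (95, 38), (100, 45)]
0.59 [(-15, 6), (-9, 17), (0, 51), (5, 45), (10, 46), (15, 51), (20, 58), (25, 63), (30, 69), (35, 70), (40, 70), (45, 70), (50, 70), (55, 70), (60, 70), (65, 70), (70, 70), (75, 70), (80, 69), (85, 46), (90, 45), (95, 45), (100, 52), (105, 13), (110, 18), (115, 5), (120, 5)]
0.62 [(-15, 18), (-4, 59), (0, 54), (5, 53), (10, 55), (15, 60), (20, 64), (25, 68), (30, 73), (35, 77), (40, 78), (45, 77), (50, 78), (55, 78), (60, 77), (65, 78), (70, 78), (75, 78), (80, 77), (85, 54), (90, 53), (95, 53), (100, 60), (115, 18), (120, 5)]
0.65 [(0, 63), (5, 61), (10, 64), (15, 68), (20, 72), (25, 76), (30, 79), (35, 82), (40, 85), (45, 85), (50, 85), (55, 85), (60, 85), (65, 85), (70, 85), (75, 85), (80, 85), (85, 85), (90, 60), (95, 61), (100, 68)]
```

View pics/v4.png

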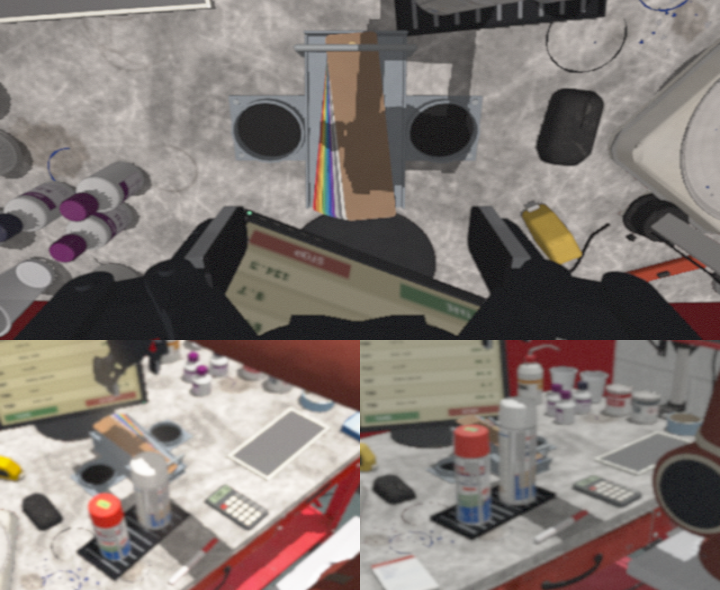

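Both cans upright in the tray; fan cover spans y 20–73 mm at x=0.50, slot flanges at y≈2 and 100. Holder yaw ≈0. Descend to the fan, partially close inside the slot, then lower.

play_rows(
  plan=[
    [50,-4,30,0,-1],
    [110,-4,30,0,-1],
    [170,-4,30,0,-1],
    [205,-4,30,0,-1],
    [225,-4,30,0,-1],
    [230,-4,30,0,-1],
    [230,-4,30,0,-0.5],
    [230,-4,30,0,-0.5],
  ],
)

```text
time: 15.95
tool_pos: [0.5867, 0.0508, 0.0625]
tool_rot: [0.708, -0.002, 0.706, 0.002]
contact_force: [0.4, -0.3, 0.5]
gripper_width: 0.752
```

play_rows(
  plan=[
    [0,0,0,0,-0.5],
    [4,0,0,0,-0.5],
    [8,0,0,0,-0.5],
    [8,0,0,0,-0.5],
  ],
)

```text
time: 16.45
tool_pos: [0.5846, 0.0508, 0.0515]
tool_rot: [0.707, -0.002, 0.708, 0.002]
contact_force: [0.3, -0.0, 0.2]
gripper_width: 0.747
```

play_rows(
  plan=[
    [2,0,0,0,-0.5],
    [2,0,0,0,0],
    [2,0,0,0,1],
    [2,0,0,0,1],
    [2,0,0,0,1],
    [2,0,0,0,1],
  ],
)

```text
time: 17.2
tool_pos: [0.5854, 0.0507, 0.0505]
tool_rot: [0.707, -0.002, 0.707, 0.002]
contact_force: [-0.1, -0.2, 1.7]
gripper_width: 0.59
```

Gripped at ~52 mm. Slide 40 mm up the slope (10 mm rise).

play_rows(
  plan=[
    [-1.2,0,5,0,1],
    [-2.5,0,10,0,1],
    [-5,0,20,0,1],
    [-7.5,0,30,0,1],
    [-9,0,36,0,1],
    [-10,0,40,0,1],
    [-10,0,40,0,1],
    [-10,0,40,0,1],
  ],
)

```text
time: 18.2
tool_pos: [0.6238, 0.0512, 0.0601]
tool_rot: [0.706, -0.002, 0.709, 0.002]
contact_force: [-5.4, -0.3, 5.2]
gripper_width: 0.587
```

Run:
```python
from h import *
for n in("wrist","side","scene"): snap(n,n+"5.png")
s=manip.state();print(s["time"],s["tool_pos"],s["contact_force"],s["gripper_width"])
a=cv2.imread("pics/wrist5.png");b=cv2.imread("pics/side5.png")[130:330,200:440];c=cv2.imread("pics/scene5.png")[130:330,200:440]
cv2.imwrite("pics/v5.png",np.vstack([cv2.resize(a,(640,340)),np.hstack([cv2.resize(b,(320,250)),cv2.resize(c,(320,250))])]))
d=np.load("pics/wrist5.npz");W=d["W"];X,Y,Z=[W[...,i] for i in range(3)]
for y in (.035,.045,.055,.065):
    m=(abs(Y-y)<.003)&(X>.46)&(X<.6)&(Z<.16)
    x=X[m];z=Z[m];b=np.arange(.46,.6,.005);i=np.digitize(x,b)
    print(y,[(int(round(1000*b[k-1])),int(1000*np.median(z[i==k]))) for k in np.unique(i) if k and (i==k).sum()>2])
```

```text
18.35 [0.62382578 0.05122775 0.06013048] [-3.10904036 -0.3784901   4.18559855] 0.5940073112241795
0.035 [(500, 24), (505, 25), (510, 26), (515, 52), (520, 53), (525, 54), (530, 56), (535, 57), (540, 58), (545, 59), (550, 61), (555, 62), (560, 63), (565, 64), (570, 66), (575, 67), (580, 68), (585, 69), (590, 71), (595, 72)]
0.045 [(500, 24), (505, 25), (510, 26), (515, 52), (520, 53), (525, 55), (530, 56), (535, 57), (540, 58), (545, 59), (550, 61), (555, 62), (560, 63), (565, 64), (570, 66), (575, 67), (580, 68), (585, 69), (590, 71), (595, 72)]
0.055 [(500, 24), (505, 25), (510, 26), (515, 52), (520, 53), (525, 55), (530, 56), (535, 57), (540, 58), (545, 59), (550, 61), (555, 62), (560, 63), (565, 64), (570, 66), (575, 67), (580, 68), (585, 69), (590, 71), (595, 72)]
0.065 [(500, 24), (505, 25), (510, 51), (515, 52), (520, 53), (525, 54), (530, 56), (535, 57), (540, 58), (545, 59), (550, 61), (555, 62), (560, 63), (565, 64), (570, 66), (575, 67), (580, 68), (585, 69), (590, 71), (595, 72)]
```

View pics/v5.png

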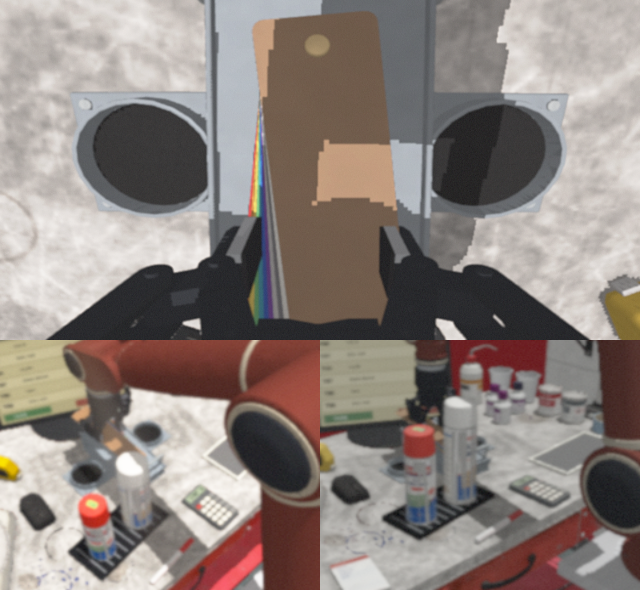

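Fan's low end at x≈0.515, bar behind it at x≈0.50; fan centre ≈ holder x 0.039, clear. Get the viewing tray pose from earlier unoccluded views and then lift.

Run:
```python
from h import *
for n in("side4","scene4","scene0","side0"):
    d=np.load(f"pics/{n}.npz");W=d["W"];hsv=cv2.cvtColor(d["img"],cv2.COLOR_RGB2HSV)
    X,Y,Z=[W[...,i] for i in range(3)];V=hsv[...,2];S=hsv[...,1]
    m=((V<150)&(V>70)&(S<45)&(abs(X-.405)<.065)&(abs(Y+.22)<.135)&(abs(Z)<.015)).astype(np.uint8)
    m=cv2.morphologyEx(m,cv2.MORPH_OPEN,np.ones((3,3)))
    k,l,st,_=cv2.connectedComponentsWithStats(m);i=1+np.argmax(st[1:,4]);Q=W[l==i]
    c=cv2.findContours((l==i).astype(np.uint8),0,2)[0][0]
    r=cv2.minAreaRect((Q[:,:2]*1000).astype(np.float32));e=Q[:,:2].mean(0);u=np.linalg.svd(Q[:,:2]-e,full_matrices=False)[2][0]
    print(n,st[i],np.round(r[0],1),np.round(r[1],1),round(r[2],2),"mean",e.round(4),"axis",np.degrees(np.arctan2(u[1],u[0])).round(1))
```

```text
Traceback (most recent call last):
ValueError: attempt to get argmax of an empty sequence
```

play_rows(
  plan=[
    [-10,0,0,0,1],
    [-30,0,0,0,1],
    [-55,0,0,0,1],
    [-85,0,0,0,1],
    [-115,0,0,0,1],
    [-130,0,0,0,1],
    [-130,0,0,0,1],
    [-130,0,0,0,1],
  ],
)

```text
time: 19.35
tool_pos: [0.6243, 0.0511, 0.1887]
tool_rot: [0.706, -0.002, 0.708, 0.002]
contact_force: [0.5, 0.2, -3.8]
gripper_width: 0.593
```

play_rows(
  plan=[
    [0,-10,-25,0,1],
    [0,-30,-65,0.05,1],
    [0,-70,-110,0.15,1],
    [0,-115,-150,0.3,1],
    [0,-165,-180,0.48,1],
    [0,-210,-205,0.66,1],
    [0,-250,-215,0.84,1],
    [0,-275,-220,1.0,1],
  ],
)

```text
time: 20.35
tool_pos: [0.4053, -0.2265, 0.1887]
tool_rot: [0.619, 0.339, 0.621, -0.339]
contact_force: [1.5, -0.3, -3.7]
gripper_width: 0.595
```

Run:
```python
from h import *
for n in("wrist","side","scene"): snap(n,n+"6.png")
s=manip.state();print(s["time"],s["tool_pos"],qm(s["tool_rot"]).round(3)[:,2],s["contact_force"],s["gripper_width"])
a=cv2.imread("pics/wrist6.png");b=cv2.imread("pics/side6.png")[130:330,200:440];c=cv2.imread("pics/scene6.png")[130:330,200:440]
cv2.imwrite("pics/v6.png",np.vstack([cv2.resize(a,(640,340)),np.hstack([cv2.resize(b,(320,250)),cv2.resize(c,(320,250))])]))
for n in("wrist6","wrist3","side4","scene4","scene3","scene0","side0"):
    d=np.load(f"pics/{n}.npz");W=d["W"];hsv=cv2.cvtColor(d["img"],cv2.COLOR_RGB2HSV)
    X,Y,Z=[W[...,i] for i in range(3)];V=hsv[...,2].astype(int);S=hsv[...,1]
    r=(abs(X-.405)<.065)&(abs(Y+.22)<.14)&(abs(Z)<.02)
    m=((V<150)&(V>60)&(S<60)&r).astype(np.uint8)
    m=cv2.morphologyEx(m,cv2.MORPH_OPEN,np.ones((3,3)))
    k,l,st,_=cv2.connectedComponentsWithStats(m)
    if k<2: print(n,"none",r.sum());continue
    i=1+np.argmax(st[1:,4]);Q=W[l==i]
    r=cv2.minAreaRect((Q[:,:2]*1000).astype(np.float32));e=Q[:,:2].mean(0);u=np.linalg.svd(Q[:,:2]-e,full_matrices=False)[2][0]
    print(n,st[i],np.round(r[0],1),np.round(r[1],1),round(r[2],2),"mean",e.round(4),"axis",np.degrees(np.arctan2(u[1],u[0])).round(1))
```

```text
20.5 [ 0.40587062 -0.2256049   0.18873321] [ 0.544 -0.839 -0.003] [ 0.18120843  0.40350204 -3.48062622] 0.5960800366116806
wrist6 [ 377   18   70  159 5442] [ 442.1 -117.4] [ 58.7 143.8] 40.37 mean [ 0.4369 -0.1199] axis -53.1
wrist3 [  67    0  198   41 6551] [ 438.1 -219.3] [228.1  43.5] 89.66 mean [ 0.4344 -0.2271] axis 91.7
side4 none 2434
scene4 [364 206  53  28 744] [ 407.5 -226.9] [ 95.  219.6] 3.77 mean [ 0.4079 -0.216 ] axis 96.7
scene3 [364 211  26  22 275] [ 433.  -176.1] [ 67.3 157.8] 30.29 mean [ 0.4203 -0.1686] axis 112.8
scene0 [364 206  55  28 792] [ 406.3 -226.4] [ 92.9 220.7] 3.47 mean [ 0.4049 -0.2207] axis 93.9
side0 [ 359  189   53   47 1160] [ 405.7 -221.2] [ 88. 212.] 4.01 mean [ 0.4038 -0.2165] axis 94.2
```

View pics/v6.png

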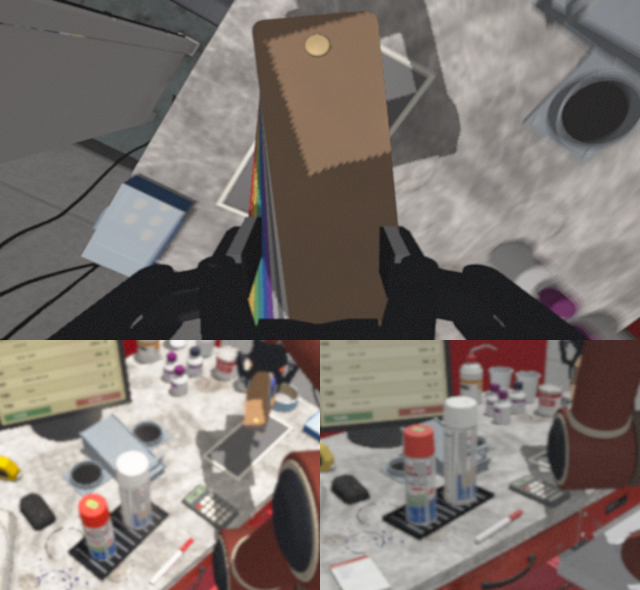

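Fan held firmly, tray (centre ≈(0.405,−0.2245), axis 94°) below it. Finish the turn, then lower most of the way.

play_rows(
  plan=[
    [0,-4,6,0.17,1],
    [0,-4,6,0.34,1],
    [10,-4,6,0.51,1],
    [40,-4,6,0.51,1],
    [80,-4,6,0.51,1],
    [110,-4,6,0.51,1],
    [125,-4,6,0.51,1],
    [125,-4,6,0.51,1],
  ],
)

```text
time: 21.5
tool_pos: [0.4061, -0.2314, 0.064]
tool_rot: [0.516, 0.483, 0.518, -0.483]
contact_force: [0.3, -0.4, -2.4]
gripper_width: 0.595
```

Run:
```python
from h import *
for n in("wrist","side"): snap(n,n+"7.png")
s=manip.state();T=qm(s["tool_rot"]);print(s["time"],s["tool_pos"],T.round(3)[:,2],s["contact_force"])
a=cv2.imread("pics/wrist7.png");b=cv2.imread("pics/side7.png")[130:330,240:480]
cv2.imwrite("pics/v7.png",np.hstack([cv2.resize(a,(480,300)),cv2.resize(b,(320,300))]))
W=np.load("pics/wrist7.npz")["W"];L=(W-s["tool_pos"])@T  # tool coords
m=(abs(L[...,1])<.02)&(L[...,2]<-.03)&(L[...,2]>-.13)&(W[...,2]>.03)&(W[...,2]<.15)
z=L[m][:,2];print("low end top tool z",z.min(),"fit slope",np.polyfit(z,W[m][:,2],1), "height at min",W[m][:,2].min())
```

```text
21.6 [ 0.40760227 -0.23283034  0.06642657] [ 0.068 -0.998  0.001] [-0.43390732 -0.05770716 -3.25743991]
low end top tool z -0.11022273501000751 fit slope [0.24570919 0.08295985] height at min 0.05399550417685292
```

View pics/v7.png

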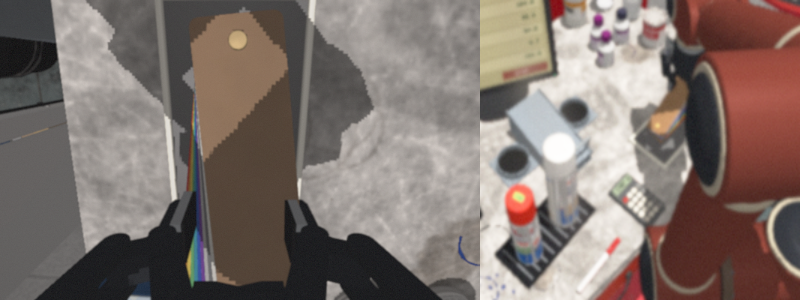

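Fan over the tray between the rims (165–305 px), still at 0.24 rad tilt. Lower to touch the low end and press flat gently.

play_rows(
  plan=[
    [10,0,0,0,1],
    [20,0,0,0,1],
    [27,0,0,0,1],
    [31,0,0,0,1],
    [35,0,0,0,1],
    [39,0,0,0,1],
    [43,0,0,0,1],
    [43,0,0,0,1],
  ],
)

```text
time: 22.6
tool_pos: [0.4078, -0.2332, 0.0229]
tool_rot: [0.517, 0.483, 0.515, -0.483]
contact_force: [1.6, -3.0, 1.4]
gripper_width: 0.593
```

play_rows(
  plan=[
    [3,0,0,0,1],
    [6,0,0,0,1],
    [9,0,0,0,1],
    [11,0,0,0,1],
    [11,0,0,0,1],
  ],
)

```text
time: 23.22
tool_pos: [0.4066, -0.2322, 0.011]
tool_rot: [0.516, 0.483, 0.517, -0.483]
contact_force: [1.1, -2.3, 1.5]
gripper_width: 0.593
```

play_rows(
  plan=[
    [2,0,0,0,1],
    [3,0,0,0,1],
    [4,0,0,0,1],
    [4,0,0,0,1],
  ],
)

```text
time: 23.72
tool_pos: [0.4066, -0.2325, 0.0072]
tool_rot: [0.516, 0.483, 0.517, -0.483]
contact_force: [-0.6, -2.6, 1.8]
gripper_width: 0.594
```

Run:
```python
from h import *
snap("wrist","wrist8.png")
s=manip.state();T=qm(s["tool_rot"]);print(s["time"],s["tool_pos"],s["contact_force"])
W=np.load("pics/wrist8.npz")["W"];L=(W-s["tool_pos"])@T
m=(abs(L[...,1])<.02)&(L[...,2]<-.03)&(L[...,2]>-.13)&(W[...,2]>.018)&(W[...,2]<.15)
z=L[m][:,2];print("low end tool z",z.min(),"fit",np.polyfit(z,W[m][:,2],1))
```

```text
23.775 [ 0.40661295 -0.23249601  0.00720224] [-0.69553658 -2.5931219   1.80950385]
low end tool z -0.10735805230113596 fit [0.00205487 0.02601961]
```

Flat (slope 0.002). Open part-way (to stay inside the rims), rise straight up.

play_rows(
  plan=[
    [0,0,0,0,-0.4],
    [0,0,0,0,-0.4],
    [0,0,0,0,-0.4],
    [-10,0,0,0,-0.4],
    [-40,0,0,0,-0.4],
    [-90,0,0,0,-1],
    [-150,0,0,0,-1],
    [-210,0,0,0,-1],
  ],
)

```text
time: 24.78
tool_pos: [0.4065, -0.2323, 0.2198]
tool_rot: [0.517, 0.483, 0.516, -0.483]
contact_force: [1.1, -0.5, 0.0]
gripper_width: 0.999
```

play_rows(
  plan=[
    [-60,0,0,0,-1],
    [-110,0,-30,0,-1],
    [-110,0,-30,0,-1],
    [-110,0,-30,0,-1],
  ],
)

```text
time: 25.28
tool_pos: [0.4046, -0.2024, 0.3273]
tool_rot: [0.517, 0.483, 0.516, -0.483]
contact_force: [-0.1, -0.3, 0.5]
gripper_width: 1.001
```

```bash
cat > chk.py <<'E'
from h import *
import sys
k=sys.argv[1]
for n in("wrist","side","scene"): snap(n,n+k+".png")
s=manip.state();print(s["time"],s["tool_pos"],qm(s["tool_rot"]).round(3)[:,2],s["contact_force"])
a=cv2.imread(f"pics/wrist{k}.png");b=cv2.imread(f"pics/side{k}.png")[130:330,200:440];c=cv2.imread(f"pics/scene{k}.png")[130:330,200:440]
cv2.imwrite(f"pics/v{k}.png",np.vstack([cv2.resize(a,(640,340)),np.hstack([cv2.resize(b,(320,250)),cv2.resize(c,(320,250))])]))
for n in("wrist","side","scene"):
  W=np.load(f"pics/{n}{k}.npz")["W"]
  for nm,zr in(("fan",(.018,.034)),("red",(.192,.208)),("white",(.217,.237))):
    X,Y,Z=[W[...,i] for i in range(3)]
    m=((Z>zr[0])&(Z<zr[1])&(X>.3)&(X<.64)&(Y>-.36)&(Y<.32))
    if nm=="fan": m&=(Y<-.05)&(X<.5)
    kk,l,st,_=cv2.connectedComponentsWithStats(m.astype(np.uint8))
    for i in range(1,kk):
        if st[i,4]>60:
            P=W[l==i];r=cv2.minAreaRect((P[:,:2]*1000).astype(np.float32));print(n,nm,st[i],"mid",((P.min(0)+P.max(0))/2).round(4),"ext",np.ptp(P,0).round(3),"rect",np.round(r[0],1),np.round(r[1],1),round(r[2],1))
E
python3 chk.py 9
```

```text
25.425 [ 0.40414618 -0.20247114  0.32525302] [ 0.066 -0.998 -0.002] [-0.2960306  -0.13432154  0.33323221]
wrist fan [ 297   87   51  155 6273] mid [ 0.4139 -0.2243  0.0237] ext [0.08  0.209 0.011] rect [ 410.4 -224.7] [ 62.  206.2] 7.7
wrist fan [238 251  25   8 133] mid [ 0.3168 -0.3574  0.0238] ext [0.034 0.005 0.012] rect [ 316.8 -357.4] [ 4.8 33.5] 90.0
side fan [364 185  46  44 784] mid [ 0.4133 -0.2225  0.0248] ext [0.081 0.209 0.014] rect [ 413.9 -222.1] [ 65.6 208.3] 4.8
side red [288 235  24  11  88] mid [0.4127 0.1488 0.2004] ext [0.043 0.05  0.015] rect [407.3 154.4] [59.7 22.6] 53.5
side red [259 252  22  20 343] mid [0.4141 0.2494 0.1983] ext [0.054 0.053 0.013] rect [413.3 248.7] [52.  51.7] 48.2
side white [287 219  25  22 409] mid [0.423  0.1416 0.224 ] ext [0.06  0.063 0.014] rect [422.7 142.4] [60.6 60.6] 69.1
scene red [293 187  26  10 154] mid [0.4167 0.1434 0.1999] ext [0.053 0.06  0.016] rect [410.1 149.2] [64.1 33.9] 52.1
scene red [263 198  23  12 224] mid [0.4115 0.2491 0.1973] ext [0.054 0.052 0.011] rect [411.2 249.4] [53.  50.1] 42.9
scene white [294 175  24  13 251] mid [0.4197 0.1416 0.2234] ext [0.059 0.061 0.013] rect [419.2 143.3] [58.6 58.2] 72.8
```

View pics/v9.png

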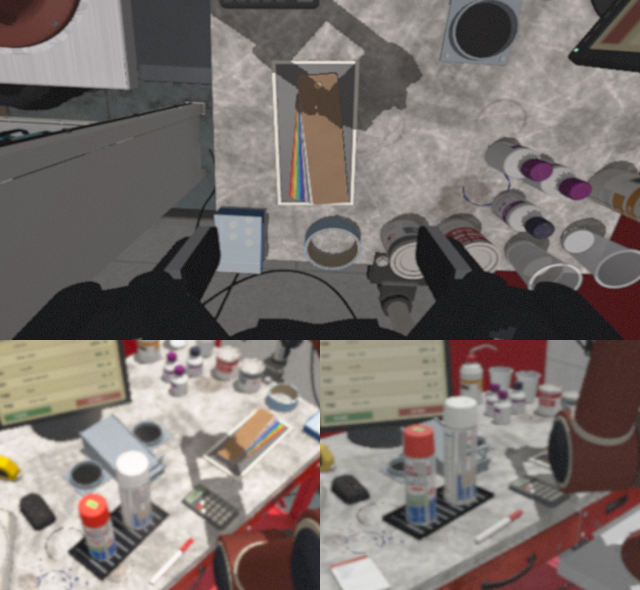

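Fan lies in the tray (rim 273–357 × 62–205, fan 297–348 × 73–203). Check the rim centre against the fan numerically.

Run:
```python
from h import *
d=np.load("pics/wrist9.npz");W=d["W"];hsv=cv2.cvtColor(d["img"],cv2.COLOR_RGB2HSV)
m=np.zeros(W.shape[:2],bool);m[62:250,262:368]=1
for lo in (.004,.0055):
    q=m&(W[...,2]>lo)&(W[...,2]<.012);k,l,st,_=cv2.connectedComponentsWithStats(cv2.morphologyEx(q.astype(np.uint8),cv2.MORPH_CLOSE,np.ones((3,3))))
    i=1+np.argmax(st[1:,4]);P=W[(l==i)&q];print(st[i],cv2.minAreaRect((P[:,:2]*1000).astype(np.float32)))
```

```text
[ 271   71   89  171 2629] ((402.32672119140625, -219.9293212890625), (112.5106430053711, 236.1295166015625), 3.8113279342651367)
[ 271   71   89  171 1793] ((402.34918212890625, -219.942626953125), (112.15716552734375, 236.11309814453125), 3.78080415725708)
```

Tray centre (0.402,−0.220), fan ≈8 mm or less off, aligned: within limits. Return to the white can, turning the jaws back.

play_rows(
  plan=[
    [0,5,-40,-0.18,-1],
    [0,10,-90,-0.36,-1],
    [0,18,-140,-0.54,-1],
    [0,26,-190,-0.72,-1],
    [0,32,-240,-0.9,-1],
    [0,38,-290,-1.08,-1],
    [0,43,-340,-1.26,-1],
    [0,43,-340,-1.44,-1],
  ],
)

```text
time: 26.42
tool_pos: [0.4241, 0.142, 0.3254]
tool_rot: [0.706, 0.019, 0.708, -0.019]
contact_force: [-0.8, 0.1, 0.6]
gripper_width: 1.003
```

play_rows(
  plan=[
    [0,0,0,-0.06,-1],
    [0,0,0,-0.06,-1],
    [0,0,0,-0.06,-1],
  ],
)

```text
time: 26.8
tool_pos: [0.4248, 0.1392, 0.3264]
tool_rot: [0.707, 0.002, 0.708, -0.002]
contact_force: [0.4, -1.0, 0.1]
gripper_width: 0.995
```

```bash
python3 chk.py 10 | grep -v fan
```

```text
26.95 [0.42493956 0.13924493 0.3270727 ] [ 1.    -0.005 -0.   ] [-0.52335456  0.35030522  0.20395974]
wrist red [ 418  144   65   65 3254] mid [0.414  0.2474 0.1967] ext [0.054 0.052 0.009] rect [413.9 247.3] [53.5 51.7] 8.6
wrist red [282 152  75  29 293] mid [0.4034 0.1397 0.2   ] ext [0.022 0.06  0.016] rect [403.2 139.8] [60.4 21.5] 89.3
wrist white [ 279  159   81   80 5081] mid [0.424  0.1396 0.2232] ext [0.062 0.061 0.012] rect [424.1 139.5] [61.5 60.7] 1.3
side red [288 235  24  11  85] mid [0.4125 0.1492 0.2   ] ext [0.042 0.049 0.016] rect [407.1 154.8] [59.6 21.5] 51.9
side red [259 252  22  20 345] mid [0.4144 0.2493 0.1991] ext [0.054 0.053 0.014] rect [413.8 248.1] [51.3 53.2] 51.8
side white [287 219  25  22 413] mid [0.4228 0.1418 0.2249] ext [0.062 0.061 0.016] rect [422.4 142.5] [59.9 60.9] 69.0
scene red [293 187  26  10 156] mid [0.4164 0.1439 0.2002] ext [0.055 0.059 0.016] rect [409.7 150.2] [63.7 35.6] 50.2
scene red [263 198  23  12 216] mid [0.4118 0.2481 0.197 ] ext [0.055 0.053 0.01 ] rect [410.3 248.8] [50.4 51.4] 16.9
scene white [294 175  24  13 251] mid [0.42   0.1411 0.2237] ext [0.059 0.059 0.013] rect [420.4 142. ] [58.8 57.1] 72.7
```

White is centred under the jaws; the required carry is (+173.5, −186.6) mm. Descend and grip.

play_rows(
  plan=[
    [30,0,0,0,-1],
    [70,0,0,0,-1],
    [110,0,0,0,-1],
    [135,0,0,0,-1],
    [145,0,0,0,-1],
    [145,0,0,0,-1],
    [145,0,0,0,1],
    [145,0,0,0,1],
  ],
)

```text
time: 27.95
tool_pos: [0.4262, 0.1398, 0.1844]
tool_rot: [0.708, 0.002, 0.706, -0.001]
contact_force: [0.0, 1.1, 2.9]
gripper_width: 0.742
```

play_rows(
  plan=[
    [0,0,0,0,1],
    [0,0,0,0,1],
    [0,0,0,0,1],
    [-15,0,0,0,1],
    [-40,0,0,0,1],
    [-80,0,0,0,1],
    [-110,0,0,0,1],
    [-120,0,0,0,1],
  ],
)

```text
time: 28.95
tool_pos: [0.4252, 0.1395, 0.3041]
tool_rot: [0.708, 0.001, 0.706, -0.001]
contact_force: [1.0, 0.9, -3.4]
gripper_width: 0.747
```

play_rows(
  plan=[
    [0,-12,10,0,1],
    [0,-40,36,0,1],
    [0,-76,70,0,1],
    [0,-114,105,0,1],
    [0,-150,140,0,1],
    [0,-176,164,0,1],
    [0,-187,173,0,1],
    [0,-187,173,0,1],
  ],
)

```text
time: 29.95
tool_pos: [0.5967, -0.0489, 0.3]
tool_rot: [0.706, 0.002, 0.709, -0.001]
contact_force: [-0.3, 0.4, -5.1]
gripper_width: 0.745
```

```bash
python3 chk.py 11 | grep -v fan
```

```text
30.1 [ 0.59648972 -0.04734291  0.30183423] [ 1.    -0.003 -0.001] [-0.37756591  0.05341603 -5.01782391]
wrist red [279 155  78  26 293] mid [ 0.5704 -0.0492  0.2   ] ext [0.017 0.057 0.016] rect [570.3 -49.3] [16.9 57. ] 0.5
wrist white [273 162  89  32 516] mid [ 0.5707 -0.0496  0.227 ] ext [0.018 0.057 0.02 ] rect [570.4 -49.8] [16.7 56.8] 1.6
side red [299 166  22  10  82] mid [ 0.5864 -0.0401  0.1999] ext [0.052 0.052 0.016] rect [579.5 -33. ] [64.1 30.1] 46.2
side red [259 252  22  21 341] mid [0.4139 0.2495 0.1981] ext [0.053 0.053 0.012] rect [412.7 249.5] [52.1 50.5] 47.0
side white [299 159  22  11 115] mid [ 0.5835 -0.0409  0.2271] ext [0.046 0.056 0.02 ] rect [577.1 -34.8] [63.4 27.2] 55.2
scene red [304 157  21   8 105] mid [ 0.5849 -0.038   0.2   ] ext [0.055 0.049 0.015] rect [578.3 -31.1] [63.  30.8] 39.0
scene red [263 198  23  12 216] mid [0.4127 0.2493 0.1974] ext [0.055 0.052 0.01 ] rect [409.8 249.2] [51.9 51.4] 17.3
scene white [304 147  22  10 134] mid [ 0.5852 -0.0418  0.227 ] ext [0.054 0.054 0.02 ] rect [577.7 -34.3] [64.6 33.2] 46.0
```

View pics/v11.png

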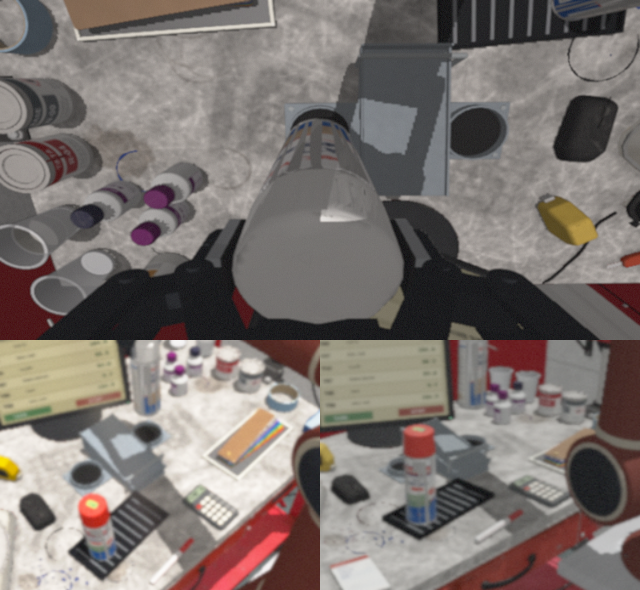

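White hangs over its well (315,105 in the wrist picture). Lower, watching force.

play_rows(
  plan=[
    [15,0,1,0,1],
    [40,0,1,0,1],
    [65,0,1,0,1],
    [82,0,1,0,1],
    [90,0,1,0,1],
    [96,0,1,0,1],
    [100,0,1,0,1],
    [100,0,1,0,1],
  ],
)

```text
time: 31.1
tool_pos: [0.5984, -0.0482, 0.2026]
tool_rot: [0.707, 0.001, 0.707, -0.001]
contact_force: [-1.1, -0.4, -3.9]
gripper_width: 0.746
```

play_rows(
  plan=[
    [3,0,0,0,1],
    [6,0,0,0,1],
    [9,0,0,0,1],
    [11,0,0,0,1],
    [13,0,0,0,1],
    [13,0,0,0,1],
  ],
)

```text
time: 31.85
tool_pos: [0.5981, -0.0481, 0.189]
tool_rot: [0.707, 0.001, 0.707, -0.001]
contact_force: [-0.8, -0.7, -3.8]
gripper_width: 0.741
```

play_rows(
  plan=[
    [1.5,0,0,0,1],
    [3,0,0,0,1],
    [4,0,0,0,1],
    [4,0,0,0,1],
  ],
)

```text
time: 32.35
tool_pos: [0.5989, -0.0482, 0.1875]
tool_rot: [0.708, 0.001, 0.706, -0.001]
contact_force: [-1.8, 0.9, 4.7]
gripper_width: 0.743
```

On the well floor. Release, rise, go above red.

play_rows(
  plan=[
    [-1,0,0,0,-1],
    [-1,0,0,0,-1],
    [-1,0,0,0,-1],
    [-1,0,0,0,-1],
    [-30,0,0,0,-1],
    [-80,0,0,0,-1],
    [-115,0,0,0,-1],
    [-115,0,0,0,-1],
  ],
)

```text
time: 33.35
tool_pos: [0.5999, -0.0485, 0.3049]
tool_rot: [0.71, 0.001, 0.704, -0.002]
contact_force: [-0.0, -0.4, -0.6]
gripper_width: 1.0
```

play_rows(
  plan=[
    [0,50,-30,0,-1],
    [0,110,-70,0,-1],
    [0,160,-105,0,-1],
    [0,210,-140,0,-1],
    [0,260,-170,0,-1],
    [0,296,-185,0,-1],
    [0,296,-185,0,-1],
    [0,296,-185,0,-1],
  ],
)

```text
time: 34.35
tool_pos: [0.4142, 0.2481, 0.2991]
tool_rot: [0.707, 0.001, 0.708, -0.002]
contact_force: [-1.0, 0.0, 0.2]
gripper_width: 1.002
```

```bash
python3 chk.py 12 | grep -v fan
```

```text
34.5 [0.41480997 0.24755321 0.29977306] [ 1.    -0.006 -0.001] [-0.69760703  0.25926592 -0.21031181]
wrist red [ 284  165   71   69 3786] mid [0.4138 0.2484 0.1967] ext [0.054 0.053 0.009] rect [413.3 248.1] [52.7 52.7] 49.5
wrist red [  0 355  34  32 609] mid [ 0.5747 -0.0331  0.2   ] ext [0.022 0.029 0.016] rect [572.1 -31.9] [33.5  8.5] 52.5
wrist white [  0 385  14  15 140] mid [ 0.5793 -0.0233  0.221 ] ext [0.012 0.009 0.008] rect [579.2 -22.8] [14.4  4.3] 30.6
side red [259 252  22  21 346] mid [0.4144 0.2496 0.1984] ext [0.053 0.053 0.013] rect [413.4 248.4] [51.4 52.8] 53.3
scene red [304 156  21   8 106] mid [ 0.5882 -0.0425  0.2   ] ext [0.054 0.055 0.016] rect [581.6 -36.3] [62.1 33. ] 45.8
scene red [263 198  23  12 219] mid [0.4114 0.2491 0.1972] ext [0.051 0.052 0.01 ] rect [411.2 248.9] [50.8 51.5] 3.1
scene white [304 146  21  10 174] mid [ 0.5939 -0.0445  0.2255] ext [0.062 0.057 0.016] rect [592.9 -44.2] [62.4 55.7] 17.8
```

play_rows(
  plan=[
    [30,0,0,0,-1],
    [70,0,0,0,-1],
    [110,0,0,0,-1],
    [135,0,0,0,-1],
    [143,0,0,0,-1],
    [143,0,0,0,-1],
    [143,0,0,0,1],
    [143,0,0,0,1],
  ],
)

```text
time: 35.5
tool_pos: [0.4156, 0.2489, 0.1594]
tool_rot: [0.708, 0.002, 0.706, -0.001]
contact_force: [-0.2, 0.4, -0.8]
gripper_width: 0.647
```

play_rows(
  plan=[
    [0,0,0,0,1],
    [0,0,0,0,1],
    [0,0,0,0,1],
    [-15,0,0,0,1],
    [-40,0,0,0,1],
    [-60,0,0,0,1],
    [-70,0,0,0,1],
    [-70,0,0,0,1],
  ],
)

```text
time: 36.5
tool_pos: [0.4146, 0.2487, 0.2281]
tool_rot: [0.708, 0.002, 0.707, -0.001]
contact_force: [0.1, -0.8, -2.4]
gripper_width: 0.646
```

play_rows(
  plan=[
    [0,-8,15,0,1],
    [0,-24,45,0,1],
    [0,-44,80,0,1],
    [0,-64,116,0,1],
    [0,-82,150,0,1],
    [0,-94,173,0,1],
    [0,-98,182,0,1],
    [0,-98,182,0,1],
  ],
)

```text
time: 37.5
tool_pos: [0.5959, 0.1494, 0.2262]
tool_rot: [0.706, 0.002, 0.708, -0.002]
contact_force: [-0.0, 0.5, -3.2]
gripper_width: 0.647
```

```bash
python3 chk.py 13 | grep -v fan
```

```text
37.65 [0.5952295  0.15030591 0.22705947] [ 1.    -0.003 -0.001] [-0.62735513 -1.283358   -1.89080642]
wrist red [267 188 101  40 784] mid [0.5753 0.1492 0.2   ] ext [0.02  0.053 0.016] rect [574.7 149.7] [53.1 18.7] 87.2
wrist red [   0  201   34   94 1792] mid [ 0.5985 -0.0236  0.2   ] ext [0.053 0.019 0.016] rect [599.4 -22.3] [14.5 53.7] 82.7
wrist white [ 257  205  122   53 1603] mid [0.5773 0.148  0.2272] ext [0.024 0.054 0.02 ] rect [576.  146.9] [20.8 54.6] 6.1
wrist white [238 256  19  13  97] mid [0.5865 0.1179 0.2334] ext [0.005 0.007 0.007] rect [585.3 118.7] [8.2 3.8] 55.7
wrist white [380 256  18  11  94] mid [0.5862 0.1799 0.2338] ext [0.005 0.007 0.006] rect [585.3 179.3] [3.4 7.7] 27.4
side red [299 165  21  11  82] mid [ 0.5864 -0.0398  0.1997] ext [0.045 0.052 0.015] rect [580.4 -33.7] [61.1 26.2] 52.2
side red [248 198  20  12  75] mid [0.5804 0.1547 0.1999] ext [0.035 0.05  0.016] rect [576.4 159.2] [54.7 22.2] 65.0
side white [299 159  19  11 115] mid [ 0.5896 -0.034   0.2253] ext [0.049 0.038 0.016] rect [584.1 -28.3] [55.6 23.9] 31.5
side white [246 191  21  13  92] mid [0.5779 0.1555 0.2271] ext [0.027 0.06  0.02 ] rect [575.9 157.3] [60.4 22. ] 78.6
scene red [304 157  21   7 105] mid [ 0.587  -0.0437  0.2   ] ext [0.05  0.054 0.016] rect [580.7 -37. ] [62.2 30.8] 50.6
scene red [253 171  20   8 108] mid [0.5826 0.1566 0.1999] ext [0.041 0.045 0.015] rect [576.9 161.7] [53.1 23.8] 49.4
scene white [304 146  21  11 175] mid [ 0.592  -0.0454  0.2256] ext [0.06  0.059 0.017] rect [592.  -45.4] [59.1 59.7] 89.7
scene white [250 161  23  10 140] mid [0.5842 0.1574 0.2268] ext [0.044 0.054 0.02 ] rect [579.9 162.5] [60.1 27.8] 52.7
```

View pics/v13.png

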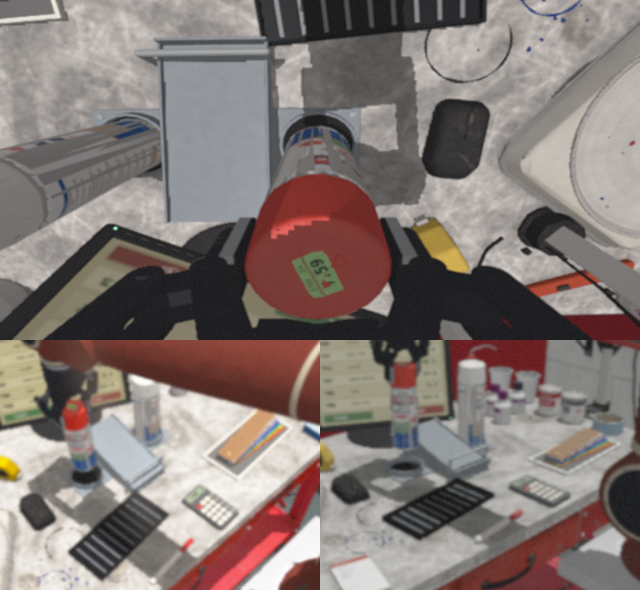

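White upright in its well; red over its well (320,120). Lower.

play_rows(
  plan=[
    [15,0,1,0,1],
    [30,0,1,0,1],
    [40,0,1,0,1],
    [47,0,1,0,1],
    [52,0,1,0,1],
    [57,0,1,0,1],
    [61,0,1,0,1],
    [61,0,1,0,1],
  ],
)

```text
time: 38.65
tool_pos: [0.5968, 0.1498, 0.166]
tool_rot: [0.707, 0.001, 0.707, -0.001]
contact_force: [0.0, 0.6, -2.0]
gripper_width: 0.65
```

play_rows(
  plan=[
    [2,0,0,0,1],
    [4,0,0,0,1],
    [5,0,0,0,1],
    [5,0,0,0,1],
  ],
)

```text
time: 39.15
tool_pos: [0.5973, 0.1499, 0.1623]
tool_rot: [0.707, 0.001, 0.707, -0.001]
contact_force: [-1.0, -0.4, 3.3]
gripper_width: 0.645
```

Seated. Release and rise, then back off for a final check.

play_rows(
  plan=[
    [-1,0,0,0,-1],
    [-1,0,0,0,-1],
    [-1,0,0,0,-1],
    [-1,0,0,0,-1],
    [-30,0,0,0,-1],
    [-80,0,0,0,-1],
    [-140,0,0,0,-1],
    [-190,0,0,0,-1],
  ],
)

```text
time: 40.15
tool_pos: [0.597, 0.1499, 0.354]
tool_rot: [0.708, 0.001, 0.706, -0.001]
contact_force: [0.3, 0.3, 0.2]
gripper_width: 1.0
```

play_rows(
  plan=[
    [0,0,-50,0,-1],
    [0,0,-110,0,-1],
    [0,0,-150,0,-1],
    [0,0,-150,0,-1],
    [0,0,-150,0,-1],
    [0,0,-150,0,-1],
  ],
)

```text
time: 40.9
tool_pos: [0.4477, 0.1503, 0.351]
tool_rot: [0.707, 0.001, 0.707, -0.002]
contact_force: [-0.2, -0.4, 0.0]
gripper_width: 1.001
```

```bash
python3 chk.py 14
```

```text
41.05 [0.44758401 0.15031561 0.35095601] [ 1.    -0.004 -0.001] [-0.82069997  0.36760394 -0.09829155]
wrist fan [   0   96  122   60 4905] mid [ 0.4125 -0.2076  0.0239] ext [0.077 0.177 0.012] rect [ 407.6 -211.2] [ 59.9 180.7] 9.3
wrist red [ 98 293  59  27 576] mid [ 0.5748 -0.0443  0.2   ] ext [0.021 0.051 0.016] rect [572.2 -42.6] [52.2 15.4] 76.8
wrist red [ 292  297   52   48 1987] mid [0.5941 0.1489 0.1982] ext [0.053 0.053 0.012] rect [594.  148.9] [52.7 52.9] 0.9
wrist white [  82  308   58   33 1137] mid [ 0.5779 -0.0492  0.2244] ext [0.027 0.053 0.015] rect [577.7 -50.2] [25.9 53.4] 15.7
side fan [364 185  45  44 787] mid [ 0.4136 -0.2213  0.0251] ext [0.082 0.207 0.014] rect [ 414.6 -221.4] [ 64.8 206.1] 5.6
side red [248 193  19  16 231] mid [0.5946 0.1532 0.1988] ext [0.053 0.049 0.013] rect [595.1 153.9] [48.1 52.8] 82.1
side white [307 155  13  14 102] mid [ 0.5799 -0.0491  0.2251] ext [0.029 0.053 0.015] rect [577.6 -50.5] [24.  53.2] 18.6
scene fan [368 200  46  27 567] mid [ 0.4127 -0.2196  0.0242] ext [0.08  0.208 0.012] rect [ 412.3 -220.1] [ 64.7 209.5] 5.2
scene red [304 156  21   8 106] mid [ 0.5874 -0.0431  0.2002] ext [0.051 0.058 0.015] rect [581.1 -37.5] [62.6 31.8] 50.9
scene red [253 168  20  11 156] mid [0.5916 0.1515 0.1985] ext [0.052 0.05  0.013] rect [592.8 151. ] [48.9 50.6] 74.9
scene white [304 146  21  11 175] mid [ 0.5918 -0.0452  0.2253] ext [0.063 0.058 0.017] rect [591.9 -44.8] [58.5 57. ] 10.1
```

View pics/v14.png

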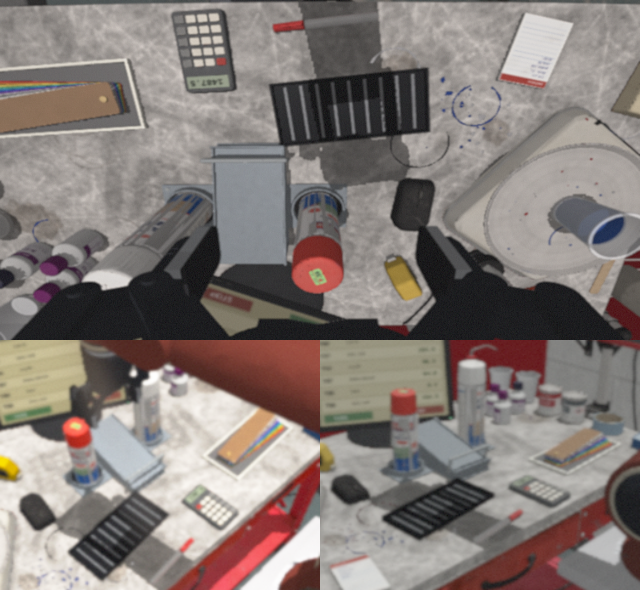

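Both cans are upright in their wells, the fan lies in the viewing tray, and the bystanders look unmoved. Handing in.

```bash
python3 -c "
from plant import manip
print(manip.job_done())"
```

```text
the job is handed in; nothing more can be done
None
```

The job is handed in at about 41 s of the 118 s allowed. I stood both cans in the drip tray, slid the fan 40 mm up the slope, lifted it out and laid it in the viewing tray. Then I put the white can back in the right well and the red can in the left. No verdict was reported.

**Fan:** Just before release, its top measured flat to 0.002 rad. Estimates put its centre about 5 to 11 mm from the tray centre, against the 18 mm allowed. The views disagree by several millimetres, because the splayed strips widen the visible outline and the views placed the tray centre differently. I took the fan's direction from the jaws, which were aligned with the tray to within about 1°. The brown cover itself looks turned about 0.1 rad, which I put down to the splayed strips rather than the solid pack.

**Cans:** In the last pictures the red can is within about 2 mm of its starting position. The white can is also within about 2 mm, judged from the gripper position at release and the scene view. In the last side and wrist views the white can was partly hidden. Both stand upright.

**Bystanders and forces:** The tins, bottles and tape measure look unmoved, though I checked them by eye only. The tool forces reported after each move stayed under about 10 N.

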